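# Close a portion cup in the cam-lift lid press

### The job

Stand the lidded sauce cup in the nest of the pulled-out carriage of the lid press and let go of it, slide the carriage fully home under the press head and turn its clamp knob clockwise until it is tight, all with the lever left up. Then pull the cam lever over by its handle to the cam's highest lift, where the lever lies level and points toward the knob, so that the cup is squeezed against the head, and finish while still holding the handle there. Leave the other things on the worktop where they are.

Things in the scene. Friction and masses are not known exactly. Their poses are not given: they have to be found in the camera images.
- lid_press: The bench lid press, a grey frame bolted down (does not move): base 165 mm deep, 280 mm wide, column at the back and an arm whose round head is 200 mm high. Origin: on the worktop exactly under the middle of the head. Its x axis points from the open front to the column at the back, its y axis along the rails toward the end where the carriage is pulled out, z up.
- sauce_cup: The lidded sauce cup: small white plastic cup with its snap lid on, 49 mm high, 73 mm across the lid, 50 mm across the foot; the tapering wall is 64 mm across at 28 mm above the foot, a good place to grip. About 60 g. Origin: centre of its underside, z up. Stands on the worktop, left or right of the middle (another such cup without a lid is in the stack).
- press_nest (a point): Middle of the top face of the round lift table (75 mm across) that rides on the carriage; the cup stands on this face, inside a low round rim 63 mm across inside and 3 mm high. Axes as the press's. With the lever up it is 83 mm above the worktop and the cup passes 6 mm under the head; the cam lifts it by up to 10.7 mm. While the carriage is pulled out the nest is open from above (the head's round plate, 70 mm across, stands over the home position, 95 to 110 mm away).
- press_carriage (a joint): Slide of the aluminium carriage along the press's y axis, m: 0 = fully home against its stop with the nest under the head, 0.11 = pulled right out. Starts between 0.095 and 0.11. Slides freely with about 1.2 N while the clamp knob is slack; if it is not clamped, pulling the lever drags it out again. Cup, knob and lever all ride on it.
- clamp_knob_grip (a point): Middle of the wing of the black clamp knob, on the knob's upright axis, 70 mm above the worktop, 150 mm from the nest along the press's y axis, on the carriage's tongue. The wing is an upright bar 46 mm long (along this point's x axis), 12 mm thick (along its y axis), 26 mm high (13 mm above and below this point). The point turns with the knob. The knob is also good to push the carriage by.
- clamp_knob (a joint): Turn of the clamp knob, rad, growing clockwise seen from above: starts slack at 0 to 0.3, its screw begins to bite at about 0.7, 1.5 is the end of its travel. Tight from 1.2 on. Takes about 0.16 N m, up to 0.3 N m at the end, and stays where it is left.
- cam_lever (a joint): Turn of the cam lever, rad: 0 = up at rest (leaning 20 degrees past upright, away from the knob), grows as the lever is pulled over toward the knob; 1.92 = lever level, pointing along the press's +y axis, cam at its highest lift; beyond that the lift falls again, stop at 2.2. A spring turns it back to 0 when it is let go (about 1.5 N at the handle near rest, about 3 N at the top).
- cam_axis (a point): Point on the cam shaft's axis, level with the middle of the handle's length: the handle's middle goes round this point in a circle of 100 mm radius in the press's y-z plane. 62 mm above the worktop, 109 mm in front of the nest (toward the press's -x). Axes as the press's. Rides on the carriage.
- lever_handle: The black round handle at the lever's end: 18 mm thick, 58 mm long, its length always along the press's x axis, so a gripper closed across it can stay pointing down while the lever turns. Origin: the middle of the handle; x along its length, away from its free end. Height 156 mm at rest (pass over it: a knock shifts the unclamped carriage), 62 mm at the highest lift.
- press_plate: The sprung round aluminium plate of the press head, 70 mm across, above the home position. Origin: middle of its underside, 138.5 mm above the worktop. At the highest lift the cup pushes it up about 4 mm, with about 15 N.
- beaker: Small clear beaker, 48 mm across, 60 mm high, bystander; it and the sauce cup may stand in either place. Origin: centre of its underside.
- jar_lid: Orange jar lid lying flat, 102 mm across, 18 mm high, bystander. Origin: centre of its underside.
- cup_stack: Stack of empty cups without lid, 70 mm across, 69 mm high, bystander. Origin: centre of its underside.
- drink_bottle: Drink bottle with orange cap, 58 mm across, 182 mm high, bystander. Origin: centre of its underside.
- clear_cup: Wide clear empty cup, 85 mm across, 62 mm high, bystander. Origin: centre of its underside.
Mind the look-alikes: they are no part of the job. Leave any pink or purple look-alike of the sauce_cup alone.

How it is judged:
On the way, in this order (a step that is already met when the one before it is completed fails the run):
1. the cup stands in the nest, let go, with the carriage still pulled out (horizontal distance between sauce_cup and press_nest below 0.01 m and z of sauce_cup in the frame of press_nest below 0.0025 m and angle between sauce_cup's own z axis and vertical below 0.08 rad and contact force between the fingers and sauce_cup below 0.2 N and value of joint press_carriage above 0.06 m), for 0.2 s.
2. the carriage is fully home and the clamp knob tight, the lever still up (horizontal distance between sauce_cup and press_nest below 0.01 m and z of sauce_cup in the frame of press_nest below 0.0025 m and angle between sauce_cup's own z axis and vertical below 0.08 rad and contact force between the fingers and sauce_cup below 0.2 N and value of joint press_carriage below 0.003 m and value of joint clamp_knob above 1.2 rad and value of joint cam_lever below 0.3 rad), for 0.2 s.
At the end, for the whole second after the job is handed in: The lever is held by the fingers (more than 1 N on its handle) within 0.2 rad of the cam's highest lift, the cup stands upright in the nest (centre within 10 mm) and is squeezed against the head's plate with more than 8 N, the carriage is home within 3 mm and the clamp knob is tight (past 1.15 rad) (horizontal distance between sauce_cup and press_nest below 0.01 m and z of sauce_cup in the frame of press_nest below 0.0025 m and angle between sauce_cup's own z axis and vertical below 0.08 rad and contact force between the fingers and sauce_cup below 0.2 N and value of joint press_carriage below 0.003 m and value of joint clamp_knob above 1.15 rad and value of joint cam_lever between 1.72 and 2.12 rad and contact force between press_plate and sauce_cup above 8 N and contact force between the fingers and lever_handle above 1 N); the arm keeps its last pose, push and grip.
It fails at once if the beaker is knocked away (more than 40 mm) (distance of beaker from where it was at the start of the episode above 0.04 m).
It fails at once if the jar lid is knocked away (more than 40 mm) (distance of jar_lid from where it was at the start of the episode above 0.04 m).
It fails at once if the stack of empty cups is knocked away (more than 40 mm) (distance of cup_stack from where it was at the start of the episode above 0.04 m).
It fails at once if the drink bottle is knocked away (more than 40 mm) (distance of drink_bottle from where it was at the start of the episode above 0.04 m).
It fails at once if the clear cup is knocked away (more than 40 mm) (distance of clear_cup from where it was at the start of the episode above 0.04 m).
It also fails if it takes over 70 s, if anything falls off the work surface, if the arm or the gripper's body presses on something with over 40 N, if the wrist force passes 120 N, or if a joint passes its speed limit or range.

### The arm

A 6-joint arm with a two-finger parallel gripper is mounted at the origin on a cart in front of the work surface, level with it; the furniture and walls round the work are solid. World frame = base frame: x ahead of the robot, y to its left, z up, the work surface at z = 0. Lengths are in m, angles in rad, forces in N, time in s.
With the tool pointing down it reaches from about 0.325 to 0.9 m from the base axis. Payload 6.1 kg.
Tool frame: the origin (TCP) lies midway between the tips of the shut fingers; the grasp point (between the pads) lies 19 mm behind it; z points along the fingers, y is the line along which they close (so a half turn about z gives the same grasp; the last joint's range is limited). The gripper opens to 85 mm and grips with 20 to 120 N. Pads are 22 mm wide; open, the fingers measure 114 mm over their backs; the gripper's body (76 mm by 85 mm) begins 54 mm behind the grasp point. The pads swing forward as they close: fully open they stand 13 mm farther back than shut.
Start: joints at [-0.126, 0.22, 1.526, -0, 1.395, -0.126], TCP at [0.625, -0, 0.231] pointing down, gripper open.
Joint ranges: [-2.98, 2.98], [-0.91, 2.08], [0.09, 2.57], [-1.24, 4.39], [0.2, 2.65], [-2.68, 2.68]. Speed limits (rad/s): [2.57, 2.57, 3.01, 3.14, 3.14, 3.14].

### API

Orientations are given as [roll, pitch, yaw] about the fixed x, y, z axes, in that order (R = Rz(yaw) Ry(pitch) Rx(roll)).
In Python, from plant import movep, move_l, set_joints, gripper_to, hold, inverse_kinematics, observe, get_image, get_calibration, Unreachable, job_done gives the robot as it stands. Calls block until the motion is done:
- movep(position, orientation): joint-space move of the TCP to a pose.
- move_l(position, feed=0.15, rotation=None, max_force=None): straight line of the TCP; rotation=None keeps the orientation; feed is the mean speed in m/s. With max_force (N) it stops when the force on the tool has changed by that much, and returns True; else False.
- set_joints(angles): joint-space move.
- gripper_to(opening, f_grip=None): finger opening in m; f_grip is the grip in N (None keeps the last); returns when the fingers have stopped.
- hold(seconds).
- inverse_kinematics(position, orientation): joint angles nearest the present ones, or None.
- observe(): the state.
- get_image(name): name is "scene" or "side" or "wrist"; returns (picture, depth): 420x560x3 uint8, red, green, blue; 420x560 float32, m along the optical axis (not along the pixel's ray), 0 where there is no reading.
- get_calibration(name): a dict with "intrinsics" (3x3 intrinsics, pixels), "dist_coeffs" ([k1, k2, p1, p2, k3] as OpenCV has them; the pictures are not rectified), "world_from_camera" (4x4, takes a point from camera to world coordinates). Camera axes: x right, y down, z forward; pixel columns grow to the right and rows downward; lengths in m; the calibration is good to about 2 mm. A picture is of the moment at which its call begins: read the wrist's pose just before it. get_calibration takes no time and is no camera call; for the wrist camera it gives the pose at the moment of the call.
A pose or a line that the arm cannot do raises Unreachable and nothing moves.
- job_done(): hands the job in; it is judged then, once.
The state is a dict: "time_s": time; "q": joint angles; "joint_velocities": joint speeds; "joint_torque": joint torques, N m; "eef_pos": TCP position; "tcp_rot": TCP orientation; "ft_force": force on the tool from outside, world axes, zero at the start; "torque": the same for the moment, N m; "opening": finger opening in m; "grasp_force": force on a finger pad.
Only numpy, scipy, OpenCV 4.12 (cv2) and the standard library are available. Lean on these libraries where they do the work, as an engineer would, in place of code of your own. Each camera call takes 0.05 s, during which the arm holds its last target. There are 200 camera calls.

## Working session

There is one attempt and no reset: what is moved stays moved. The work goes in short steps, each a Python script; the robot and the scene stay as the last script left them, time stands still between calls to the robot, and variables do not carry over. Pictures are saved under pics/ and viewed, at most 10 in all, crops included, and the job is handed in when it is done.

```bash
mkdir -p pics
cat > h.py <<'E'
import numpy as np, cv2, pickle
from plant import *
def snap(name,tag):
    c=get_calibration(name); im,d=get_image(name)
    cv2.imwrite(f'pics/{tag}.png',im[:,:,::-1]); pickle.dump((im,d,c),open(f'pics/{tag}.pkl','wb')); return im,d,c
def load(tag): return pickle.load(open(f'pics/{tag}.pkl','rb'))
def cloud(tag):
    im,d,c=load(tag); h,w=d.shape
    u,v=np.meshgrid(np.arange(w),np.arange(h))
    p=cv2.undistortPoints(np.stack([u,v],-1).reshape(-1,1,2).astype(np.float64),np.array(c['intrinsics']),np.array(c['dist_coeffs'])).reshape(h,w,2)
    P=np.dstack([p[...,0]*d,p[...,1]*d,d]); T=np.array(c['world_from_camera'])
    W=P@T[:3,:3].T+T[:3,3]; W[d<=0]=np.nan; return im,W
E
python3 - <<'E'
from h import *
for n in('scene','side'): 
    _,_,c=snap(n,n+'0'); print(n,np.round(c['world_from_camera'],3).tolist())
a=cv2.imread('pics/scene0.png');b=cv2.imread('pics/side0.png')
E
```

```text
scene [[0.651, -0.442, 0.617, -0.289], [-0.759, -0.38, 0.528, -0.613], [0.001, -0.812, -0.583, 0.848], [0.0, 0.0, 0.0, 1.0]]
side [[-0.829, -0.315, 0.463, -0.11], [-0.56, 0.457, -0.692, 0.914], [0.006, -0.832, -0.555, 0.826], [0.0, 0.0, 0.0, 1.0]]
```

View pics/scene0.png

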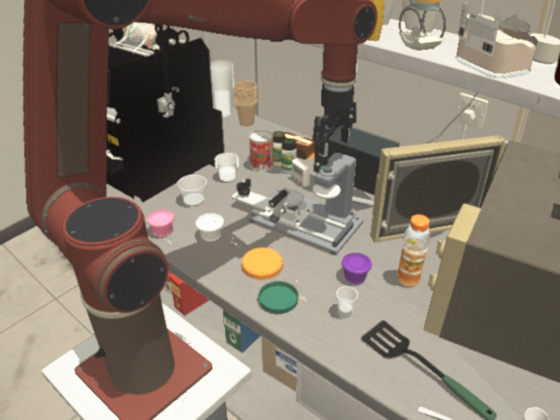

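View pics/side0.png

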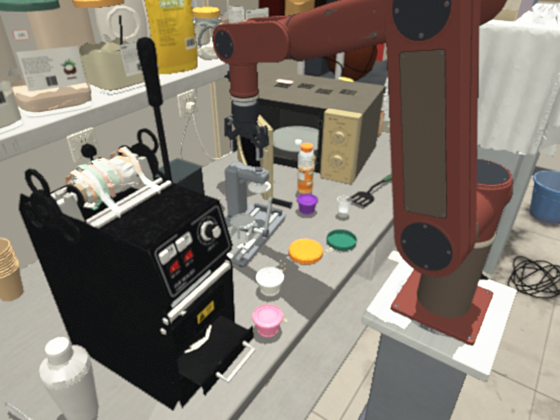

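The scene view shows the press at about (310,205). Its carriage is pulled out to the left, with the knob at (243,187) and the handle at about (278,198). The white lidded cup is at (209,227), the beaker at (347,300), and pink and purple look-alikes at (160,224) and (356,268).

Run:
```python
from h import *
im,W=cloud('scene0'); im2,W2=cloud('side0')
a=cv2.resize(im[145:250,190:370],None,fx=4.4,fy=4.4,interpolation=cv2.INTER_CUBIC)[:,:,::-1]
cv2.imwrite('pics/c1.png',a)
for n,I,Wd,r in(('scene',im,W,(195,225,210,245)),('side',im2,W2,(252,288,262,300))):
    u0,u1,v0,v1=r; p=Wd[v0:v1,u0:u1].reshape(-1,3); p=p[~np.isnan(p[:,0])]
    q=p[(p[:,2]>.043)&(p[:,2]<.056)]; print(n,len(q),np.median(q,0),q.min(0),q.max(0))
# candidates in press neighbourhood per height
for tag,Wd in(('scene',W),('side',W2)):
    for lo,hi in((.003,.02),(.078,.09),(.195,.206)):
        m=(Wd[...,2]>lo)&(Wd[...,2]<hi)&(Wd[...,0]>.4)&(Wd[...,0]<.9)&(abs(Wd[...,1])<.35)
        v,u=np.nonzero(m); 
        if len(u): print(tag,lo,len(u),'x',np.percentile(Wd[m][:,0],[1,50,99]).round(3),'y',np.percentile(Wd[m][:,1],[1,50,99]).round(3))
P=lambda u,v:print((u,v),W[v,u].round(3))
for uv in((243,183),(240,186),(248,186),(278,198),(325,190),(209,222),(292,195),(296,203)):P(*uv)
```

```text
scene 377 [0.38969663 0.21158181 0.0479304 ] [0.355865   0.1769614  0.04351061] [0.42808882 0.25116707 0.05258715]
side 434 [0.38984533 0.21932669 0.04990082] [0.35422294 0.18143467 0.04306121] [0.42678034 0.25348467 0.05473215]
scene 0.003 3856 x [0.402 0.549 0.849] y [-0.34  -0.     0.344]
scene 0.078 1095 x [0.497 0.673 0.878] y [-0.309 -0.001  0.341]
scene 0.195 837 x [0.565 0.673 0.893] y [-0.323 -0.142  0.025]
side 0.003 2633 x [0.401 0.502 0.888] y [-0.344 -0.043  0.308]
side 0.078 550 x [0.497 0.583 0.885] y [-0.284  0.078  0.133]
side 0.195 337 x [0.507 0.635 0.69 ] y [-0.346  0.001  0.033]
(243, 183) [0.548 0.241 0.078]
(240, 186) [0.536 0.242 0.074]
(248, 186) [0.56  0.234 0.065]
(278, 198) [0.46  0.037 0.165]
(325, 190) [ 0.579 -0.014  0.15 ]
(209, 222) [0.388 0.211 0.05 ]
(292, 195) [0.584 0.095 0.084]
(296, 203) [0.563 0.064 0.084]
```

View pics/c1.png

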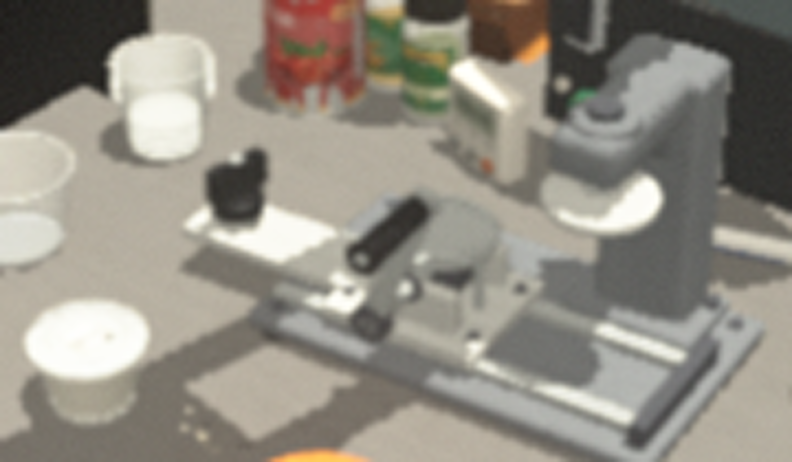

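The crop shows the lift table at about crop (458,232), or (294,198) in the full picture. The knob is at (238,185), the plate at (326,189) and the handle at crop (390,235). Next I'll look from above with the wrist camera.

Run:
```python
from h import *
movep([0.50,0.13,0.36],[np.pi,0,0]); hold(.3)
im,d,c=snap('wrist','w1'); print(np.round(c['world_from_camera'],3).tolist(), observe()['time_s'], observe()['tcp_rot'])
im,W=cloud('w1')
K=np.array(c['intrinsics']);print(K.tolist())
p=W.reshape(-1,3)
def at(lo,hi,x0,x1,y0,y1):
    q=p[(p[:,2]>lo)&(p[:,2]<hi)&(p[:,0]>x0)&(p[:,0]<x1)&(p[:,1]>y0)&(p[:,1]<y1)]
    return q
for nm,a in(('nest',(.08,.09,.5,.65,.02,.15)),('knob',(.078,.09,.5,.62,.19,.29)),('handle',(.15,.18,.4,.53,0,.09)),('cup',(.043,.055,.34,.44,.16,.27))):
    q=at(*a)
    if len(q):
        r=cv2.minAreaRect((q[:,:2]*1000).astype(np.float32)); print(nm,len(q),q.mean(0).round(4),np.round(r[0],1),np.round(r[1],1),round(r[2],1))
cv2.imwrite('pics/w1b.png',cv2.resize(im,(800,600),interpolation=cv2.INTER_CUBIC)[:,:,::-1])
```

```text
[[0.0, -0.956, -0.292, 0.573], [-1.0, -0.0, 0.001, 0.13], [-0.001, 0.292, -0.956, 0.503], [0.0, 0.0, 0.0, 1.0]] 2.0333 [ 3.14152617e+00  3.61637650e-04 -1.41747873e-04]
[[325.62696086077585, 0.0, 278.74973932460523], [0.0, 325.62696086077585, 209.10029838130114], [0.0, 0.0, 1.0]]
nest 3076 [0.5733 0.0966 0.0842] [585.6  87.4] [ 83.2 158.9] 68.9
knob 337 [0.5512 0.2442 0.082 ] [550.8 245. ] [12.2 44.8] 82.3
handle 1054 [0.4752 0.0492 0.1632] [473.2  48. ] [68.3 20.2] 8.6
cup 1684 [0.3921 0.216  0.0488] [390.7 216.5] [70.7 70.5] 33.6
```

View pics/w1b.png

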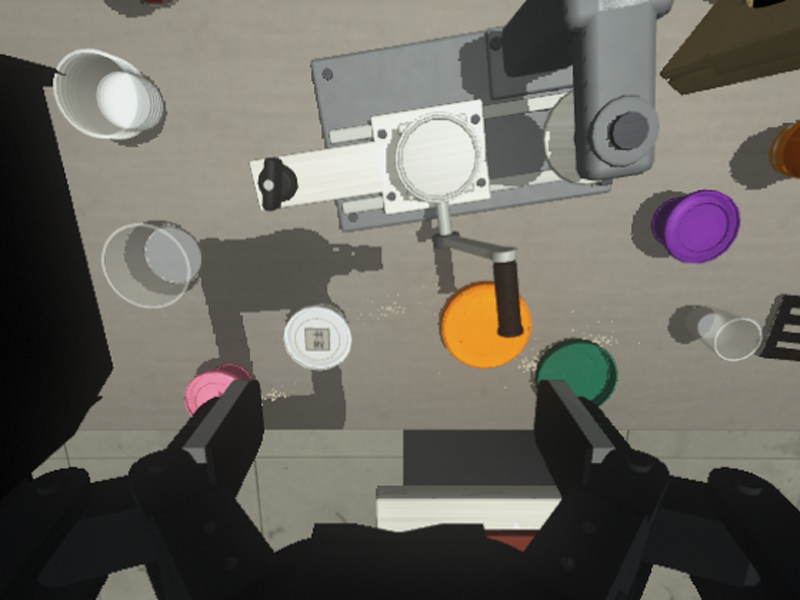

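The wrist view shows the nest at (438,157), the knob at (272,184), the cup at (318,337) and the handle at (508,295). The measurements agree with each other: press yaw is about 8.6°, and the nest predicted from the knob matches the measured nest. The knob starts at about 0.28 rad. I'll refine the nest by a circle fit, then pick and place.

Run:
```python
from h import *
im,W=cloud('w1'); p=W.reshape(-1,3); c=np.array([.5733,.0967])
q=p[(p[:,2]>.0805)&(p[:,2]<.092)&(np.hypot(p[:,0]-c[0],p[:,1]-c[1])<.045)]
print('enclosing',cv2.minEnclosingCircle((q[:,:2]*1000).astype(np.float32)),len(q))
psi=np.deg2rad(98.6); R=[np.pi,0,psi]
gripper_to(.085)
movep([.391,.2163,.16],R)
move_l([.391,.2163,.009],feed=.1,max_force=8)
print(observe()['eef_pos'])
gripper_to(.055,25); o=observe(); print(o['opening'],o['grasp_force'],o['time_s'])
move_l([.391,.2163,.2],feed=.12)
o=observe(); print(o['opening'],o['grasp_force'],o['ft_force'],o['q'])
snap('scene','s2');snap('side','d2')
im,_=cloud('s2');im2,_=cloud('d2')
cv2.imwrite('pics/c2.png',np.hstack([cv2.resize(im[100:260,150:350],(400,320)),cv2.resize(im2[150:310,200:400],(400,320))])[:,:,::-1])
```

```text
enclosing ((572.0308837890625, 97.41535186767578), 37.80924606323242) 3028
[0.39157857 0.21650792 0.00959729]
0.06956484060840036 26.707260533512454 5.55
0.06948631723639825 28.53498451440828 [ 0.14599769  0.26738815 -0.54293713] [ 3.28444171e-01 -1.94090568e-01  2.00642498e+00  6.33058267e-06
  1.33077648e+00  1.78363745e-01]
```

View pics/c2.png

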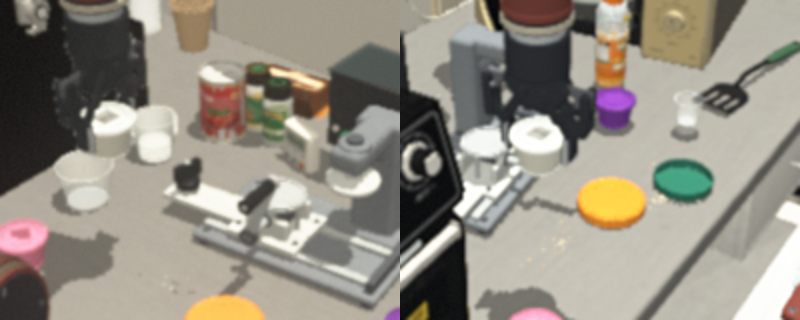

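The cup is held upright between the fingers (scene crop at (112,128), side crop at (535,145)), and the bystanders haven't moved. Now placing it.

Run:
```python
from h import *
psi=np.deg2rad(98.6); R=[np.pi,0,psi]; n=(.5727,.097)
movep([*n,.22],R); 
f=move_l([*n,.11],feed=.08); hit=move_l([*n,.0885],feed=.02,max_force=3)
o=observe(); print(hit,o['eef_pos'],o['ft_force'])
gripper_to(.085); hold(.4)
move_l([*n,.24],feed=.1)
o=observe();print(o['time_s'],o['tcp_rot'])
movep([.50,.13,.36],[np.pi,0,0]); hold(.2)
print(observe()['q'])
snap('wrist','w3'); im,W=cloud('w3'); p=W.reshape(-1,3)
q=p[(p[:,2]>.126)&(p[:,2]<.14)&(np.hypot(p[:,0]-n[0],p[:,1]-n[1])<.05)]
print('cup',cv2.minEnclosingCircle((q[:,:2]*1000).astype(np.float32)),q[:,2].mean(),len(q))
def at(lo,hi,x0,x1,y0,y1): return p[(p[:,2]>lo)&(p[:,2]<hi)&(p[:,0]>x0)&(p[:,0]<x1)&(p[:,1]>y0)&(p[:,1]<y1)]
for nm,a in(('knob',(.078,.09,.5,.62,.19,.29)),('handle',(.15,.18,.4,.53,0,.09))):
    q=at(*a); r=cv2.minAreaRect((q[:,:2]*1000).astype(np.float32)); print(nm,len(q),q.mean(0).round(4),r)
cv2.imwrite('pics/c3.png',cv2.resize(im[40:250,150:430],(800,600),interpolation=cv2.INTER_CUBIC)[:,:,::-1])
for y in(-7.7,-40,-78,8.6):
  print(y,inverse_kinematics([.566,.146,.06],[np.pi,0,np.deg2rad(y)]))
```

```text
True [0.57252933 0.09701534 0.09319004] [-1.25609044 -0.65966328  4.41871699]
12.925 [-3.13777696e+00 -4.83665294e-04  1.72084668e+00]
[ 1.01497961e-01 -9.42292680e-02  1.61938279e+00  2.34503788e-05
  1.61706839e+00  1.67213472e+00]
cup ((571.1622314453125, 97.9378662109375), 36.43218994140625) 0.13171652678277504 3503
knob 343 [0.551  0.2441 0.082 ] ((550.6421508789062, 245.03768920898438), (12.29028034210205, 44.83745574951172), 82.7645034790039)
handle 1056 [0.4754 0.0491 0.1631] ((473.0802307128906, 47.952457427978516), (68.52689361572266, 20.60095977783203), 8.42957592010498)
-7.7 [ 1.17571179e-01  3.06945666e-01  1.76603761e+00 -4.44089210e-16
  1.06860938e+00  1.82275786e+00]
-40 [ 1.17571179e-01  3.06945666e-01  1.76603761e+00 -4.44089210e-16
  1.06860938e+00  2.38649921e+00]
-78 None
8.6 [ 1.17571179e-01  3.06945666e-01  1.76603761e+00 -4.44089210e-16
  1.06860938e+00  1.53826919e+00]
```

View pics/c3.png

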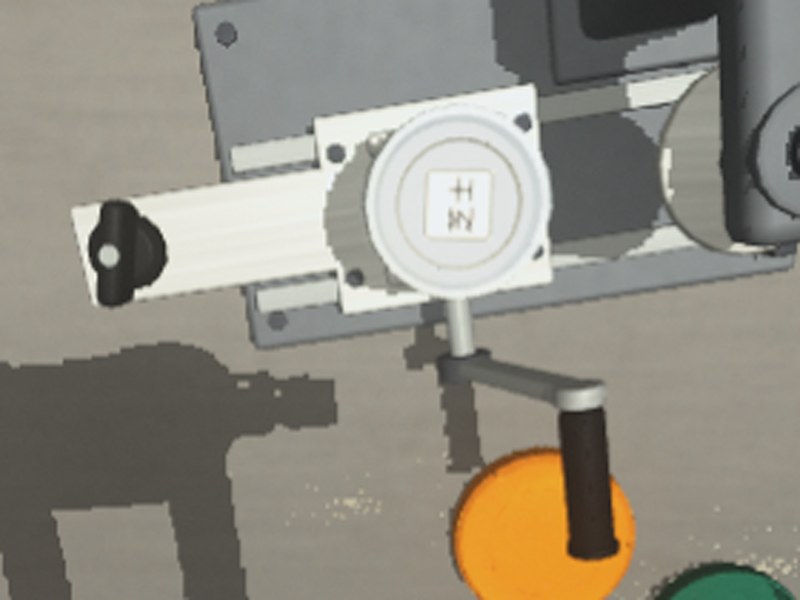

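The cup is seated in the nest: centre about 1 mm off, top at 132 mm, lid at crop (458,203). The handle and knob haven't moved. Joint 6 only allows the knob turn with the gripper at yaw 172.7° → 105°, so I'll use that.

Run:
```python
from h import *
rad=np.deg2rad; k=np.array([.5507,.2448]); R=lambda y:[np.pi,0,rad(y)]
d=np.array([np.sin(rad(8.4)),-np.cos(rad(8.4))])
movep([*k,.16],R(172.7)); gripper_to(.05)
print(move_l([*k,.058],feed=.08,max_force=8))
gripper_to(.005,60); o=observe(); print(o['opening'],o['grasp_force'],o['eef_pos'],o['ft_force'],o['time_s'])
e=np.array(o['eef_pos'])
t=k+.09*d; print(move_l([*t,.058],feed=.06,max_force=15))
t=k+.125*d; print('stop',move_l([*t,.058],feed=.03,max_force=9))
o=observe(); p=np.array(o['eef_pos']); print(p,'travel',(p[:2]-k)@d,o['ft_force'],o['time_s'])
b=p[:2]+.001*d
for y in np.arange(162.7,104,-9.6):
    move_l([*b,.058],feed=.1,rotation=R(y)); o=observe(); print(round(y,1),o['tcp_rot'][2].round(3),o['torque'].round(2),o['ft_force'].round(1),o['eef_pos'].round(4),o['time_s'])
snap('side','d4');snap('scene','s4')
```

```text
False
0.01115711527061283 59.0004301071167 [0.55071216 0.24483283 0.05854257] [-2.65559647 -0.99962396  5.77550482] 19.45
False
stop True
[0.5665725  0.13922939 0.05855145] travel 0.10675678216160164 [-0.09845145  3.09462262  3.98714553] 21.7917
162.7 2.839 [ 0.65  0.55 -0.18] [-2.   5.1  5.9] [0.5666 0.1392 0.0586] 22.1167
153.1 2.672 [ 0.69  0.55 -0.13] [-3.2  3.4  6.3] [0.5667 0.1393 0.0585] 22.4333
143.5 2.504 [ 0.73  0.52 -0.14] [-3.3  4.   6.7] [0.5667 0.1393 0.0586] 22.75
133.9 2.337 [ 0.73  0.51 -0.08] [-3.2  4.2  7. ] [0.5667 0.1393 0.0586] 23.0667
124.3 2.169 [ 0.65  0.53 -0.08] [-3.3  4.7  7.5] [0.5667 0.1393 0.0587] 23.3833
114.7 2.002 [0.69 0.54 0.03] [-4.4  4.7  6.6] [0.5668 0.1392 0.0587] 23.7
105.1 1.834 [0.65 0.55 0.01] [-3.5  3.8  7.3] [0.5668 0.1392 0.0588] 24.0167
```

Run:
```python
from h import *
gripper_to(.045); o=observe(); x,y,_=o['eef_pos']
move_l([x,y,.2],feed=.12)
movep([.48,.05,.36],[np.pi,0,0]); hold(.2); print(observe()['time_s'])
snap('wrist','w5'); im,W=cloud('w5'); p=W.reshape(-1,3)
def at(lo,hi,x0,x1,y0,y1): return p[(p[:,2]>lo)&(p[:,2]<hi)&(p[:,0]>x0)&(p[:,0]<x1)&(p[:,1]>y0)&(p[:,1]<y1)]
for nm,a in(('knob',(.078,.09,.53,.62,.09,.19)),('handle',(.15,.18,.4,.525,-.11,.0)),('tilt',(.126,.1355,.55,.63,-.06,.04))):
    q=at(*a)
    if len(q): print(nm,len(q),q.mean(0).round(4),cv2.minAreaRect((q[:,:2]*1000).astype(np.float32)))
cv2.imwrite('pics/c5.png',cv2.resize(im[40:250,150:430],(800,600),interpolation=cv2.INTER_CUBIC)[:,:,::-1])
```

```text
27.5583
knob 369 [0.5658 0.1398 0.0819] ((565.944580078125, 140.36224365234375), (11.862022399902344, 45.49872589111328), 15.555551528930664)
handle 1172 [ 0.491  -0.0551  0.1631] ((489.2760314941406, -56.68181228637695), (69.0527114868164, 20.075820922851562), 8.125152587890625)
tilt 212 [0.5707 0.014  0.1304] ((575.2142333984375, 8.364978790283203), (69.69414520263672, 31.53558921813965), 38.6623649597168)
```

View pics/c5.png

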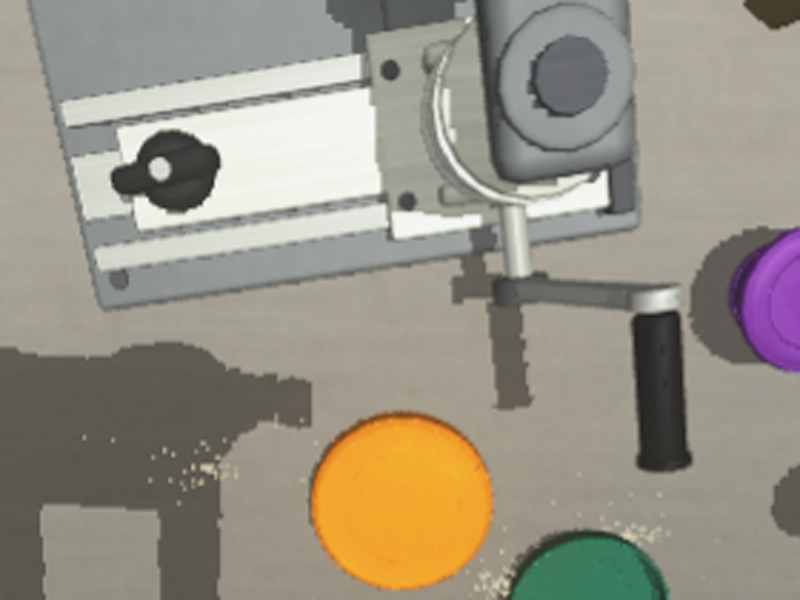

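The carriage is home after 106 mm of travel to the stop. The knob wing at crop (165,168) has turned to 105.5°, about 1.45 rad, and the lever is still up with its handle at crop (660,390). Now gripping the handle and swinging it over.

```bash
cat > arc.py <<'E'
from h import *
rad=np.deg2rad; a=rad(8.4); yp=np.array([-np.sin(a),np.cos(a)]); xp=np.array([np.cos(a),np.sin(a)])
cam=np.array([.4797,-.0236]); R=[np.pi,0,rad(188.4)]; DZ=-.021
def pos(th,off=0,r=.1):
    return [*(cam+(r*np.sin(th-.349)+off)*yp), .062+r*np.cos(th-.349)+DZ]
def arc(ths,off,F0):
    for th in ths:
        move_l(pos(th,off),feed=.07); o=observe(); F=np.array(o['ft_force'])-F0
        fy=F[:2]@yp; print(round(th,2),'fx %.1f fy %.1f fz %.1f'%(F[:2]@xp,fy,F[2]),'off',round(off,4),round(o['opening'],4),round(o['time_s'],1))
        if th>1.1: off=float(np.clip(off+.00015*fy,-.004,.004))
    return off
E
python3 - <<'E'
from arc import *
p=pos(0); 
movep([p[0],p[1],.26],R); gripper_to(.05); hold(.2); F0=np.array(observe()['ft_force'])
print(p,'hit',move_l(p,feed=.1,max_force=8))
gripper_to(.01,40); o=observe(); print(o['opening'],o['grasp_force'],np.array(o['ft_force'])-F0,o['time_s'])
off=arc(np.arange(.15,1.3,.15),0,F0)
np.save('st.npy',[*F0,off])
E
```

```text
[np.float64(0.48469542987667597), np.float64(-0.05742898490594274), np.float64(0.13497151409113675)] hit False
0.01693920917605632 38.980234265327454 [-0.75195848 -3.07392726  3.41103838] 32.7667
0.15 fx -3.6 fy -6.1 fz 7.0 off 0 0.017 33.1
0.3 fx -4.7 fy -4.8 fz 12.3 off 0 0.017 33.5
0.45 fx -2.1 fy -4.5 fz 8.4 off 0 0.0167 33.9
0.6 fx -0.6 fy -3.8 fz 6.8 off 0 0.0169 34.2
0.75 fx -0.2 fy -3.6 fz 6.6 off 0 0.0163 34.6
0.9 fx 1.8 fy -5.3 fz 1.1 off 0 0.0168 35.0
1.05 fx 2.2 fy -7.1 fz 1.1 off 0 0.0166 35.3
1.2 fx 2.1 fy -7.5 fz 1.4 off 0 0.017 35.7
```

Run:
```python
from arc import *
s=np.load('st.npy')
off=arc([1.32,1.44,1.56,1.68,1.78,1.87,1.93],s[3],s[:3]); hold(.3)
o=observe(); print(o['grasp_force'],o['opening'],o['eef_pos'],np.array(o['ft_force'])-s[:3],o['time_s'])
snap('scene','s6');snap('side','d6'); im,W=cloud('s6');im2,_=cloud('d6')
cv2.imwrite('pics/c6.png',np.hstack([cv2.resize(im[130:260,220:380],(400,325)),cv2.resize(im2[150:280,200:360],(400,325))])[:,:,::-1])
```

```text
1.32 fx 1.0 fy -6.2 fz 2.1 off -0.0011 0.0165 36.0
1.44 fx 1.0 fy -5.3 fz 4.0 off -0.002 0.0168 36.3
1.56 fx 1.2 fy -2.4 fz 6.2 off -0.0028 0.0168 36.6
1.68 fx 0.9 fy -0.9 fz 6.2 off -0.0032 0.0166 37.0
1.78 fx 2.4 fy 0.4 fz 5.4 off -0.0033 0.0162 37.2
1.87 fx 0.6 fy 2.9 fz 6.9 off -0.0033 0.0162 37.5
1.93 fx 1.8 fy 0.7 fz 5.2 off -0.0029 0.0165 37.8
45.943517088890076 0.016910103509771 [0.46639298 0.07326331 0.04051295] [3.10937873 4.80909099 4.74570216] 38.075
```

View pics/c6.png

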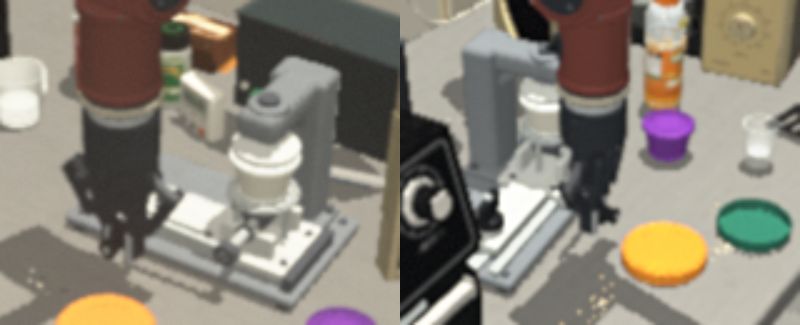

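In both views the lever is down with the gripper on the handle, and the cup's lid is against the plate (scene crop (265,165)). I'll check that the carriage is still home before handing in.

Run:
```python
from h import *
for t,k in(('side0',(.5507,.2448)),('scene0',(.5507,.2448)),('d4',(.5665,.14)),('d6',(.5665,.14)),('s6',(.5665,.14))):
    im,W=cloud(t); m=(W[...,2]>.074)&(W[...,2]<.09)&(np.hypot(W[...,0]-k[0],W[...,1]-k[1])<.035)&(im.max(2)<90)
    q=W[m]; 
    if len(q)>5: print(t,len(q),q.mean(0).round(4),cv2.minAreaRect((q[:,:2]*1000).astype(np.float32)))
im,W=cloud('s6'); 
for lo,hi in((.128,.136),(.136,.148)):
    q=W[(W[...,2]>lo)&(W[...,2]<hi)&(np.hypot(W[...,0]-.5878,W[...,1]+.008)<.05)&(im.min(2)>150)]
    print(lo,len(q),q.min(0).round(4),q.max(0).round(4),cv2.minEnclosingCircle((q[:,:2]*1000).astype(np.float32)))
# shift of stationary-camera image between w/ carriage edges: d4 vs d6 deck
a=cv2.cvtColor(load('s4')[0],6);b=cv2.cvtColor(load('s6')[0],6)
# front-right deck corner / cam shaft region template
T=a[208:226,300:328]; r=cv2.matchTemplate(b[200:236,290:340],T,cv2.TM_CCOEFF_NORMED); print(cv2.minMaxLoc(r),'expect loc (10,8)')
x=cv2.resize(load('s4')[0][165:245,270:370],(400,320),interpolation=2);y=cv2.resize(load('s6')[0][165:245,270:370],(400,320),interpolation=2)
cv2.imwrite('pics/c7.png',np.hstack([x,y])[:,:,::-1])
```

```text
scene0 39 [0.5472 0.2396 0.0796] ((546.7705078125, 240.681640625), (11.858879089355469, 42.784244537353516), 80.35750579833984)
d4 51 [0.5618 0.1484 0.0825] ((565.6583862304688, 146.45135498046875), (28.197593688964844, 35.073081970214844), 71.30657196044922)
d6 35 [0.5623 0.1442 0.081 ] ((563.7728881835938, 142.6256866455078), (10.096970558166504, 45.65570831298828), 18.669204711914062)
0.128 13 [ 0.5567 -0.0433  0.1298] [0.5875 0.0181 0.1358] ((575.5152587890625, -12.583154678344727), 32.489620208740234)
0.136 127 [ 0.5512 -0.0454  0.1361] [0.6066 0.0196 0.1477] ((582.3836669921875, -12.014884948730469), 35.23244857788086)
(-0.15941253304481506, 0.6493115425109863, (22, 1), (9, 8)) expect loc (10,8)
```

View pics/c7.png

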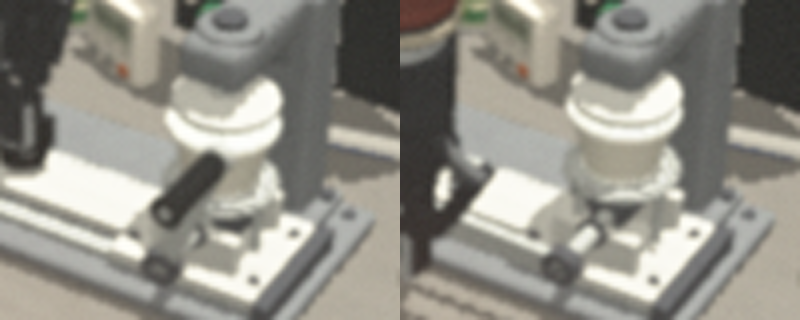

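Run:
```python
from h import *
a,b=[cv2.resize(cv2.cvtColor(load(t)[0],6),None,fx=8,fy=8,interpolation=cv2.INTER_CUBIC) for t in('s4','s6')]
def m(n,x,y,w=5,h=4,s=3):
    T=a[(y-h)*8:(y+h)*8,(x-w)*8:(x+w)*8]; r=cv2.matchTemplate(b[(y-h-s)*8:(y+h+s)*8,(x-w-s)*8:(x+w+s)*8],T,5)
    _,v,_,l=cv2.minMaxLoc(r); print(n,round(v,3),'shift px',l[0]/8-s,l[1]/8-s)
m('hole1',344,223);m('hole2',333,234);m('hub',310,232);m('edge bar(fixed)',358,219)
```

```text
hole1 1.0 shift px 0.0 0.0
hole2 0.999 shift px 0.0 0.0
hub 0.886 shift px -0.25 -0.125
edge bar(fixed) 0.998 shift px 0.0 0.0
```

The deck holes show zero shift, so the carriage hasn't moved from its stop. Handing in.

Run:
```python
from h import *
o=observe(); print(o['grasp_force'],o['time_s']); print(job_done())
```

```text
45.94260513782501 38.175
the job is handed in; nothing more can be done
None
```

I handed the job in at 38 s, still holding the lever level: the cup is in the nest under the plate, the carriage is home and the knob is clamped at about 1.45 rad; the judging result and the squeeze force on the cup were not shown to me.

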